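# Power up the worktop socket block in order

## Robot

A 6-joint arm with a two-finger parallel gripper is mounted at the origin on a cart in front of the work surface, level with it; the furniture and walls round the work are solid. World frame = base frame: x ahead of the robot, y to its left, z up, the work surface at z = 0. Lengths are in mm, angles in degrees, forces in N, time in s.
With the tool pointing down it reaches from about 300 to 850 mm from the base axis. Payload 4.2 kg.
Tool frame: the origin (TCP) lies on the centre line of the jaws, within the pads' length; the fingertips stand 14 mm ahead of it and the grasp point (between the pads) lies 5 mm behind it; z points along the fingers, y is the line along which they close (so a half turn about z gives the same grasp; the last joint's range is limited). The gripper opens to 91 mm and grips with 3 to 60 N. Pads are 32 mm wide; open, the fingers measure 118 mm over their backs; the gripper's body (76 mm by 178 mm) begins 60 mm behind the grasp point.
Start: joints at [69.385, 18.312, 89.639, -0, 72.044, -1.146], TCP at [191.649, 542.137, 227.976] pointing down, gripper open.
Joint ranges: [-177.97, 177.97], [-48.28, 115.42], [12.27, 149.76], [-77.06, 257.06], [2.81, 150.46], [-146.56, 146.56]. Speed limits (degrees/s): [147.25, 147.25, 180, 180, 180, 180].

## Interface

Orientations are given as [roll, pitch, yaw] about the fixed x, y, z axes, in that order (R = Rz(yaw) Ry(pitch) Rx(roll)).
In Python, from workcell import env gives the robot as it stands.
- The arm moves only by the tool arm_command, never from a script. Its argument "motion" is a list of rows, each an object with "offset": the shift along the tool's x, y, z in m, a list of three; "spin": the turn about the tool's z in rad. In form: [{"offset": [tx, ty, tz], "spin": spin}, ...]. A call has 1 to 5 rows; each row shifts and turns the commanded pose from where the row before left it, along the tool's axes as they then stand; what a row does not reach is not made up. A row lasts 1/8 s, in which the tool goes at most 62.5 mm and 10.7 degrees, less where a joint would pass 70% of its speed; a pose out of reach is approached as far as the arm can. A call with a gripper value outside its range is refused whole. "jaw" is the finger opening in m, from 0 to 0.0912, set as the call begins (left out, the last holds). The fingers move at their own pace and stop on an object; "newtons" is the grip in N (left out, the last holds). Time passes only in rows, so rows that do not move let the fingers close. It gives the time, the measured TCP pose, the force, the opening and the grip force at its end, in the units of the state.
- env.state(): the state, without advancing time (a new reading comes with each control period).
- env.grab_frame(name): name is "scene" or "side" or "wrist"; returns (picture, depth): 400x640x3 uint8, blue, green, red; 400x640 float32, mm along the optical axis (not along the pixel's ray), 0 where there is no reading.
- env.camera_model(name): a dict with "fx", "fy", "cx", "cy" (pixels), "k1" (the pictures are not rectified: a ray, as slopes to the right and down, at radius r is drawn at 1 + k1 r^2 times it, then the intrinsics apply), "eye" and "rotation" of the camera in the world; the wrist camera has in their place "hand_eye" (4x4, takes a point from camera to tool coordinates, whose origin is the TCP and whose axes are the flange's). Camera axes: x right, y down, z forward; pixel columns grow to the right and rows downward; lengths in mm; the calibration is good to about 2 mm. A picture is of the moment at which its call begins: read the wrist's pose just before it. camera_model takes no time and is no camera call.
- env.job_done(): hands the job in; it is judged then, once.
Trained networks look in the newest picture that a camera, given by its name, has taken for a name from the list of things; names that differ only in an ending like _2 or _b are one class to them, and where a whole thing is asked for, a point or a joint stands for the part that bears it (a point fixed in the world has none). Each returns a list of dicts, best first, with "score" (0 to 1); they miss things now and then, are a little off and sometimes report something else, mostly with a low value. They report only what shows in the picture. A call takes as long as a camera call. They do not tell look-alikes from the thing itself.
- env.boxes_of(camera, target): "bbox" ([left, top, right, bottom] in pixels, round what is visible of it).
- env.pinpoint(camera, target): "location" ([column, row] in pixels: a listed point, or the origin of a listed thing).
The state is a dict: "time_s": time; "qpos": joint angles; "qvel": joint speeds; "effort": joint torques, N m; "ee_pos": TCP position; "ee_rot": TCP orientation; "force": force on the tool from outside, world axes, zero at the start; "torque": the same for the moment, N m; "gripper_width": finger opening in mm; "gripper_force": force on a finger pad.
Only numpy, scipy, OpenCV 4.12 (cv2) and the standard library are available. Lean on these libraries where they do the work, as an engineer would, in place of code of your own. Each camera call takes 0.05 s, during which the arm holds its last target. There are 200 camera calls.

## Task

Bring the socket block into service by pressing rockers fully over to on, one after another: first the wide main rocker, then the rocker in front of the square plug-in hub, and last the rocker in front of the domed night-light, which pairs with the hub as it wakes. A rocker goes on when its raised front end, nearest the robot, is pressed down; the one in front of the flat socket cover stays off. Only press: the plugs and the cover stay seated in their sockets, and the timer, mug and tin stay where they stand.

Things in the scene. Friction and masses are not known exactly. Their poses are not given: they have to be found in the camera images.
- socket_block: aluminium socket block fixed to the worktop, 140 x 310 x 36 mm high; origin: centre of its underside; x from rocker row to socket row, y along it towards the main rocker, z up. Black rockers at x = -32 mm: main_rocker y = 112, rocker_1 y = 35, rocker_2 y = -38, rocker_3 y = -111. Sockets at x = +36 mm, one in line with each narrow rocker, none behind the main.
- main_rocker (a joint): The main rocker, widest (44 mm), at the row's end, no socket behind it; 50 mm long along the block's x, pivot at mid-length, 42 mm above the worktop. Rad: 0 off (front end, by the robot, raised), 0.36 fully on (front end down and level, far end up); starts at 0 to 0.04. No spring: stays where left. Friction takes 2 to 3 N on the raised end, then a firm stop.
- main_rocker_press (a point): where to press the main rocker on: the middle of its front half's top face, 16 mm from the pivot; moves with the rocker (about 48 mm above the worktop when off, 42 mm when on)
- rocker_1 (a joint): The narrow rocker (28 mm wide, 50 mm long, pivot at mid-length, 42 mm above the worktop) directly in front of socket_1. Rad: 0 off (front end, by the robot, raised), 0.36 fully on (front end down and level, far end up); starts at 0 to 0.04. No spring: stays where left. Friction takes 2 to 3 N on the raised end, then a firm stop.
- rocker_2 (a joint): The narrow rocker (28 mm wide, 50 mm long, pivot at mid-length, 42 mm above the worktop) directly in front of socket_2. Rad: 0 off (front end, by the robot, raised), 0.36 fully on (front end down and level, far end up); starts at 0 to 0.04. No spring: stays where left. Friction takes 2 to 3 N on the raised end, then a firm stop.
- rocker_3 (a joint): The narrow rocker (28 mm wide, 50 mm long, pivot at mid-length, 42 mm above the worktop) directly in front of socket_3. Rad: 0 off (front end, by the robot, raised), 0.36 fully on (front end down and level, far end up); starts at 0 to 0.04. No spring: stays where left. Friction takes 2 to 3 N on the raised end, then a firm stop.
- rocker_1_press (a point): where to press rocker_1 on: the middle of its front half's top face, 16 mm from the pivot; moves with the rocker (about 48 mm above the worktop when off, 42 mm when on)
- rocker_2_press (a point): where to press rocker_2 on: the middle of its front half's top face, 16 mm from the pivot; moves with the rocker (about 48 mm above the worktop when off, 42 mm when on)
- rocker_3_press (a point): where to press rocker_3 on: the middle of its front half's top face, 16 mm from the pivot; moves with the rocker (about 48 mm above the worktop when off, 42 mm when on)
- socket_1 (a point): centre of socket 1's mouth, on the block's top face; round recess 32 mm wide, 12 mm deep
- socket_2 (a point): centre of socket 2's mouth, on the block's top face; round recess 32 mm wide, 12 mm deep
- socket_3 (a point): centre of socket 3's mouth, on the block's top face; round recess 32 mm wide, 12 mm deep
- hub_plug: square plug-in hub: white rounded square block 46 x 46 x 30 mm on a round spigot 30 mm wide and 10 mm long that sits loosely in one of the three sockets, which one varies; origin at the underside of the spigot, 10 mm below the block's top face
- night_light: round domed plug-in night-light: white dome 46 mm across and 31 mm high on the same spigot, in another of the sockets; origin as for the hub
- blank_cover: flat round socket cover: white disc 46 mm across and 5 mm high on the same spigot, in the remaining socket; origin as for the hub
- timer: white wind-up kitchen timer, 64 mm across, 56 mm high, loose, left of the block; origin at the centre of its underside; a bystander
- mug: green and white mug, 78 x 116 x 101 mm, loose, right of the block; origin at its underside; a bystander
- tin: short round food tin, 76 mm across, 58 mm high, loose, right of the block and behind the mug; origin at the centre of its underside; a bystander
There are look-alikes about, which are no part of the job. Leave any green or red look-alike of the hub_plug alone.

How it is judged (in metres and radians):
On the way, in this order (a step that is already met when the one before it is completed fails the run):
1. the main rocker is on (value of joint main_rocker above 0.3 rad), for 0.1 s.
2. the rocker in front of the square hub is on (((horizontal distance between hub_plug and socket_1 below 0.02 m and value of joint rocker_1 above 0.3 rad) or (horizontal distance between hub_plug and socket_2 below 0.02 m and value of joint rocker_2 above 0.3 rad) or (horizontal distance between hub_plug and socket_3 below 0.02 m and value of joint rocker_3 above 0.3 rad))), for 0.1 s.
3. the rocker in front of the night-light is on (((horizontal distance between night_light and socket_1 below 0.02 m and value of joint rocker_1 above 0.3 rad) or (horizontal distance between night_light and socket_2 below 0.02 m and value of joint rocker_2 above 0.3 rad) or (horizontal distance between night_light and socket_3 below 0.02 m and value of joint rocker_3 above 0.3 rad))), for 0.1 s.
At the end, for the whole second after the job is handed in: Main, hub and night-light rockers beyond 0.30 of 0.36 rad; the rocker in front of the flat cover below 0.10 rad; hub, night-light and cover within 8 mm of where they were, timer, mug and tin within 20 mm, all upright within 0.15 rad (value of joint main_rocker above 0.3 rad and ((horizontal distance between hub_plug and socket_1 below 0.02 m and value of joint rocker_1 above 0.3 rad) or (horizontal distance between hub_plug and socket_2 below 0.02 m and value of joint rocker_2 above 0.3 rad) or (horizontal distance between hub_plug and socket_3 below 0.02 m and value of joint rocker_3 above 0.3 rad)) and ((horizontal distance between night_light and socket_1 below 0.02 m and value of joint rocker_1 above 0.3 rad) or (horizontal distance between night_light and socket_2 below 0.02 m and value of joint rocker_2 above 0.3 rad) or (horizontal distance between night_light and socket_3 below 0.02 m and value of joint rocker_3 above 0.3 rad)) and ((horizontal distance between blank_cover and socket_1 below 0.02 m and value of joint rocker_1 below 0.1 rad) or (horizontal distance between blank_cover and socket_2 below 0.02 m and value of joint rocker_2 below 0.1 rad) or (horizontal distance between blank_cover and socket_3 below 0.02 m and value of joint rocker_3 below 0.1 rad)) and distance of each of hub_plug, night_light, blank_cover from where it was at the start of the episode below 0.008 m and distance of each of timer, mug, tin from where it was at the start of the episode below 0.02 m and angle between each of hub_plug, night_light, blank_cover, timer, mug, tin's own z axis and vertical below 0.15 rad); the robot touches nothing.
It fails at once if a socket rocker goes past half way while the main rocker is still off (value of joint main_rocker below 0.18 rad and value of joint any of rocker_1, rocker_2, rocker_3 above 0.18 rad).
It fails at once if the night-light's rocker goes past half way while the hub's is still off (((horizontal distance between night_light and socket_1 below 0.02 m and value of joint rocker_1 above 0.18 rad) or (horizontal distance between night_light and socket_2 below 0.02 m and value of joint rocker_2 above 0.18 rad) or (horizontal distance between night_light and socket_3 below 0.02 m and value of joint rocker_3 above 0.18 rad)) and ((horizontal distance between hub_plug and socket_1 below 0.02 m and value of joint rocker_1 below 0.18 rad) or (horizontal distance between hub_plug and socket_2 below 0.02 m and value of joint rocker_2 below 0.18 rad) or (horizontal distance between hub_plug and socket_3 below 0.02 m and value of joint rocker_3 below 0.18 rad))).
It fails at once if the rocker in front of the flat cover is pressed past half way ((horizontal distance between blank_cover and socket_1 below 0.02 m and value of joint rocker_1 above 0.18 rad) or (horizontal distance between blank_cover and socket_2 below 0.02 m and value of joint rocker_2 above 0.18 rad) or (horizontal distance between blank_cover and socket_3 below 0.02 m and value of joint rocker_3 above 0.18 rad)).
It fails at once if a plug or the cover is lifted, pulled out or pushed more than 8 mm (distance of any of hub_plug, night_light, blank_cover from where it was at the start of the episode above 0.008 m).
It fails at once if the timer, mug or tin is moved more than 20 mm or tipped (distance of any of timer, mug, tin from where it was at the start of the episode above 0.02 m or angle between any of timer, mug, tin's own z axis and vertical above 0.3 rad).
It also fails if it takes over 38 s, if anything falls off the work surface, if the arm or the gripper's body presses on something with over 40 N, if the wrist force passes 120 N, or if a joint passes its speed limit or range.

## Working session

There is one attempt and no reset: what is moved stays moved. The work goes in short steps, Python scripts to look and compute and a tool call to move; the robot and the scene stay as the last step left them, time stands still between calls to the robot, and variables do not carry over. Pictures are saved under pics/ and viewed, at most 10 in all, crops included, and the job is handed in when it is done.

Besides the shell and the picture viewer there is one more tool, called by a JSON object that holds its "method" and its "body", one argument or row to a line. arm_command: Moves the arm, as the interface text tells. Its arguments: {"type":"object","properties":{"motion":{"type":"array"},"jaw":{"type":"number"},"newtons":{"type":"number"}},"required":["motion"]}

```bash
mkdir -p pics; ls
cat > h.py <<'E'
import numpy as np, cv2
from scipy.spatial.transform import Rotation as R
from workcell import env
def cam(name, st=None):
    m=env.camera_model(name)
    if 'hand_eye' in m:
        st=st or env.state(); T=np.eye(4)
        T[:3,:3]=R.from_euler('xyz',st['ee_rot'],degrees=True).as_matrix(); T[:3,3]=st['ee_pos']
        T=T@np.array(m['hand_eye']); return m,T[:3,:3],T[:3,3]
    return m,np.array(m['rotation']),np.array(m['eye'])
def ray(c,uv):
    m,Rm,e=c
    K=np.array([[m['fx'],0,m['cx']],[0,m['fy'],m['cy']],[0,0,1.]])
    p=cv2.undistortPoints(np.array([[uv]],float),K,np.array([m['k1'],0,0,0,0.]))[0,0]
    return Rm@np.array([p[0],p[1],1.])
def at_z(c,uv,z):
    d=ray(c,uv); return c[2]+d*(z-c[2][2])/d[2]
def at_d(c,uv,depth):
    return c[2]+ray(c,uv)*depth
E
python3 - <<'E'
from h import *
print(env.state())
for n in('scene','side'):
    p,d=env.grab_frame(n); cv2.imwrite(f'pics/{n}0.png',p); np.save(n+'0.npy',d); c=cam(n); print(n,c[2])
    for t,z in [('main_rocker_press',48),('rocker_1_press',48),('socket_1',36),('hub_plug',26),('night_light',26),('blank_cover',26),('socket_block',0),('timer',0),('mug',0),('tin',0)]:
        print(t,[(round(q['score'],2),np.round(q['location']),np.round(at_z(c,q['location'],z)[:2])) for q in env.pinpoint(n,t)[:5]])
E
```

```text
pics
{'time_s': 0.0, 'qpos': array([ 6.93855639e+01,  1.83523332e+01,  8.97059958e+01,  1.11766089e-04,
        7.20448565e+01, -1.14371169e+00]), 'qvel': array([-0.03834767, -0.00686394,  0.07218309,  0.06771308, -0.01519014,
        0.06553903]), 'effort': array([-6.62474577e-04, -4.12459087e+01, -2.31974941e+01,  7.27334619e-02,
        4.55583993e-02, -1.76992999e-04]), 'ee_pos': array([191.4698329 , 541.67275324, 227.11611271]), 'ee_rot': array([-1.79896837e+02, -2.16584195e-03,  1.60529239e+02]), 'force': array([0.19839542, 0.26902868, 0.74232477]), 'torque': array([ 0.00206966,  0.01508185, -0.04377059]), 'gripper_force': 0.0, 'gripper_width': 90.8172555875851}
scene [ -24.99731976 -462.37855005  781.80911304]Traceback (most recent call last):
  File "<stdin>", line 6, in <module>
  File "h.py", line 17, in at_z
    d=ray(c,uv); return c[2]+d*(z-c[2][2])/d[2]
                                           ~^^^
IndexError: invalid index to scalar variable.
```

Run:
```python
from h import *
print(env.camera_model('scene'));print(env.camera_model('wrist'))
```

```text
{'fx': 425.0124186961683, 'fy': 425.0124186961683, 'cx': 319.11862033672026, 'cy': 203.71789944324829, 'k1': -0.11325327199693581, 'eye': array([ -24.99731976, -462.37855005,  781.80911304]), 'rotation': array([-1.33243996e+02, -9.38404250e-02, -4.84765830e+01])}
{'fx': 305.7681477376075, 'fy': 305.7681477376075, 'cx': 323.8402804104, 'cy': 195.96173257232832, 'k1': -0.04440344417662635, 'hand_eye': array([[-1.25288817e-04, -9.65195473e-01, -2.61529507e-01,
         7.29458858e+01],
       [ 9.99999266e-01,  1.94260763e-04, -1.19599634e-03,
        -4.52005709e-01],
       [ 1.20517518e-03, -2.61529465e-01,  9.65194740e-01,
        -1.55395787e+02],
       [ 0.00000000e+00,  0.00000000e+00,  0.00000000e+00,
         1.00000000e+00]])}
```

View pics/scene0.png

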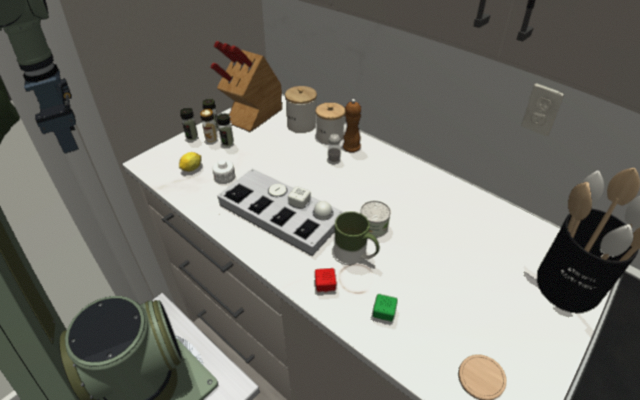

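The scene view shows the block at about (280,208), with the main rocker at (237,193). Behind the narrow rockers are the flat cover (277,188), the hub (299,197) and the dome (322,210).

```bash
sed -i "s/return m,np.array(m\['rotation'\]),/return m,R.from_euler('xyz',m['rotation'],degrees=True).as_matrix(),/" h.py
python3 - <<'E'
from h import *
for n in('scene','side'):
    p,d=env.grab_frame(n); cv2.imwrite(f'pics/{n}1.png',p); c=cam(n); print(n,c[2])
    for t,z in [('main_rocker_press',48),('rocker_1_press',48),('socket_1',36),('hub_plug',26),('night_light',26),('blank_cover',26),('socket_block',0),('timer',0),('mug',0),('tin',0)]:
        print(t,[(round(q['score'],2),np.round(q['location']).tolist(),np.round(at_z(c,q['location'],z)[:2]).tolist()) for q in env.pinpoint(n,t)[:5]])
E
```

```text
scene [ -24.99731976 -462.37855005  781.80911304]
main_rocker_press [(0.81, [233.0, 194.0], [440.0, 246.0])]
rocker_1_press [(0.66, [253.0, 204.0], [449.0, 178.0])]
socket_1 [(0.94, [276.0, 186.0], [544.0, 196.0]), (0.83, [300.0, 199.0], [551.0, 111.0]), (0.62, [325.0, 213.0], [554.0, 28.0]), (0.6, [323.0, 218.0], [539.0, 21.0])]
hub_plug [(0.86, [323.0, 286.0], [388.0, -109.0]), (0.83, [298.0, 204.0], [539.0, 109.0]), (0.71, [385.0, 315.0], [417.0, -252.0]), (0.52, [276.0, 188.0], [548.0, 199.0])]
night_light [(0.74, [322.0, 216.0], [548.0, 32.0]), (0.61, [275.0, 214.0], [475.0, 126.0])]
blank_cover [(0.51, [276.0, 189.0], [545.0, 195.0])]
socket_block [(0.8, [277.0, 215.0], [494.0, 141.0]), (0.58, [300.0, 203.0], [566.0, 129.0])]
timer [(0.9, [228.0, 179.0], [501.0, 354.0])]
mug [(0.83, [356.0, 254.0], [523.0, -95.0])]
tin [(0.85, [372.0, 226.0], [626.0, -70.0])]
side [ 511.97362747 -569.72333459  687.66725741]
main_rocker_press [(0.67, [278.0, 148.0], [443.0, 247.0])]
rocker_1_press [(0.59, [279.0, 169.0], [447.0, 164.0]), (0.3, [304.0, 136.0], [510.0, 293.0])]
socket_1 [(0.95, [318.0, 188.0], [540.0, 106.0]), (0.62, [315.0, 165.0], [535.0, 188.0])]
hub_plug [(0.9, [323.0, 192.0], [551.0, 103.0]), (0.69, [327.0, 212.0], [557.0, 39.0]), (0.59, [265.0, 338.0], [432.0, -253.0]), (0.58, [256.0, 275.0], [408.0, -122.0])]
night_light [(0.63, [324.0, 213.0], [548.0, 38.0])]
blank_cover [(0.68, [316.0, 173.0], [538.0, 172.0])]
socket_block [(0.92, [303.0, 191.0], [503.0, 137.0]), (0.71, [365.0, 259.0], [629.0, -73.0]), (0.39, [280.0, 169.0], [446.0, 220.0])]
timer [(0.74, [303.0, 133.0], [508.0, 372.0])]
mug [(0.78, [310.0, 271.0], [513.0, -99.0])]
tin [(0.79, [363.0, 258.0], [626.0, -71.0])]
```

View pics/side1.png

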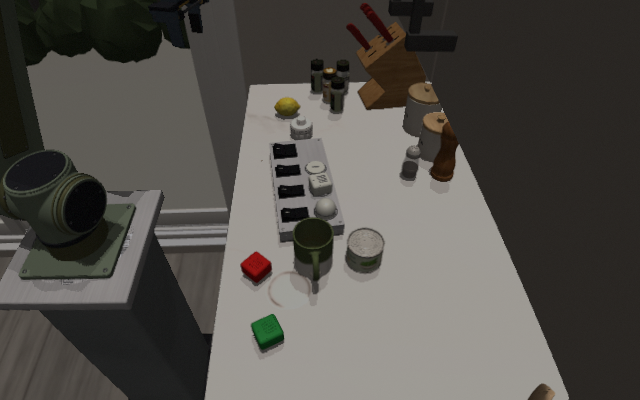

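The side view confirms the order: flat cover (316,168), hub (320,184), dome (325,208), with the red and green look-alikes in front at (256,267) and (267,331). The block centre is near (500,140) with yaw of about 4°. I'll turn the tool to match and move above the rockers.

{"method": "arm_command", "body": {
  "motion": [
    {"offset": [0, 0, 0], "spin": -0.137},
    {"offset": [0, 0, 0], "spin": -0.137},
    {"offset": [0, 0, 0], "spin": -0.137},
    {"offset": [-0.025, -0.046, 0], "spin": 0},
    {"offset": [-0.025, -0.046, 0], "spin": 0}
  ],
  "jaw": 0,
  "newtons": 10
}}

```text
time_s: 1.82
ee_pos: [248.5, 453.2, 227.8]
ee_rot: [-180.0, 0.0, -175.8]
force: [1.2, -0.5, -0.2]
gripper_width: 44.2
gripper_force: 0.0
```

{"method": "arm_command", "body": {
  "motion": [
    {"offset": [-0.025, -0.046, 0], "spin": 0},
    {"offset": [-0.025, -0.046, 0], "spin": 0},
    {"offset": [-0.025, -0.046, 0], "spin": 0},
    {"offset": [-0.025, -0.046, 0], "spin": 0},
    {"offset": [-0.025, -0.046, 0], "spin": 0}
  ]
}}

```text
time_s: 2.45
ee_pos: [389.9, 232.0, 228.2]
ee_rot: [180.0, 0.1, -175.9]
force: [0.1, 0.3, 0.4]
gripper_width: 0.4
gripper_force: 0.0
```

{"method": "arm_command", "body": {
  "motion": [
    {"offset": [-0.025, -0.046, 0], "spin": 0},
    {"offset": [-0.021, -0.042, 0], "spin": 0},
    {"offset": [0, 0, 0], "spin": 0},
    {"offset": [0, 0, 0], "spin": 0}
  ]
}}

```text
time_s: 2.95
ee_pos: [441.0, 149.1, 227.9]
ee_rot: [180.0, -0.0, -176.0]
force: [-0.6, -0.1, -0.7]
gripper_width: 0.4
gripper_force: 0.0
```

Run:
```python
from h import *
st=env.state(); print(st['ee_pos'],st['ee_rot'],st['force'],st['gripper_width'],st['time_s'])
p,d=env.grab_frame('wrist'); cv2.imwrite('pics/w0.png',p); c=cam('wrist',st); np.save('w0.npy',d)
for t,z in [('main_rocker_press',48),('rocker_1_press',48),('socket_1',36),('hub_plug',26),('night_light',26),('blank_cover',26),('socket_block',0)]:
    print(t,[(round(q['score'],2),np.round(q['location']).tolist(),np.round(at_z(c,q['location'],z)[:2]).tolist()) for q in env.pinpoint('wrist',t)[:5]])
```

```text
[441.0092359  149.14101412 227.90738473] [ 1.79963926e+02 -1.97455125e-02 -1.75953547e+02] [-0.60399109 -0.13591552 -0.65381063] 0.43325131436852077 2.95
main_rocker_press [(0.95, [408.0, 188.0], [443.0, 243.0])]
rocker_1_press [(0.58, [340.0, 190.0], [451.0, 168.0]), (0.52, [481.0, 232.0], [489.0, 339.0])]
socket_1 []
hub_plug [(0.91, [28.0, 149.0], [431.0, -215.0]), (0.76, [127.0, 132.0], [404.0, -86.0])]
night_light [(0.81, [229.0, 253.0], [548.0, 34.0])]
blank_cover []
socket_block [(0.6, [313.0, 220.0], [506.0, 138.0])]
```

View pics/w0.png

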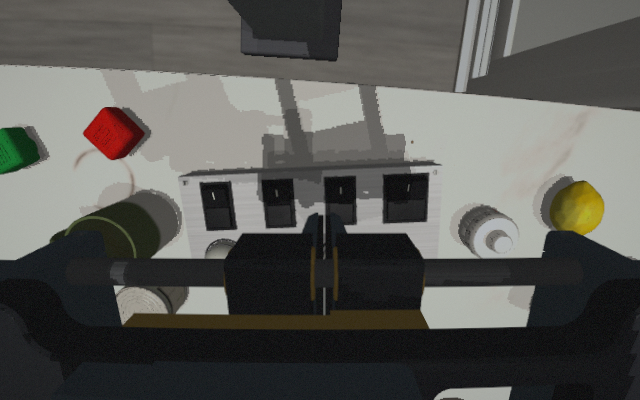

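The wrist view shows the rockers at about (406,198) main, (340,200), (278,202) and (217,206), with the front ends towards the top of the picture. I'll fit the block pose from the rocker outlines.

Run:
```python
from h import *
c=cam('wrist'); p=cv2.imread('pics/w0.png')
g=p.max(axis=2); m=((g<60)*255).astype(np.uint8)
pts=[];mod=[]
for (u,v),my in zip([(406,205),(340,205),(278,208),(217,212)],[112,35,-38,-111]):
    sub=np.zeros_like(m); sub[165:236,u-32:u+32]=m[165:236,u-32:u+32]
    n,l,s,ce=cv2.connectedComponentsWithStats(sub); k=l[v,u]
    x,y,w,h,a=s[k]; print(s[k],at_z(c,(x+w/2,y+h/2),40)[:2].round(1), at_z(c,(x+w/2,y),46)[:2].round(1), at_z(c,(x+w/2,y+h),40)[:2].round(1))
    print('  depth pt', np.round([at_d(c,(u,vv),np.load('w0.npy')[vv,u]) for vv in (y+12,y+h//2+8)],1).tolist())
```

```text
[ 383  173   45   50 2114] [456.2 245.1] [425.7 239.2] [487.  249.6]
  depth pt [[439.4, 241.7, 46.1], [465.8, 247.0, 40.2]]
[ 324  176   48   60 1746] [470.8 178.9] [433.9 175. ] [508.5 182.5]
  depth pt [[447.9, 167.1, 48.2], [480.7, 170.3, 41.9]]
[ 261  178   35   50 1492] [473.1  97.4] [441.9  97.2] [504.3  98.4]
  depth pt [[455.6, 97.2, 46.8], [482.4, 97.3, 41.5]]
[ 200  181   37   50 1408] [481.9  26.6] [450.2  29.2] [513.7  26. ]
  depth pt [[464.1, 27.6, 47.2], [492.4, 24.3, 39.1]]
```

{"method": "arm_command", "body": {
  "motion": [
    {"offset": [0, 0, 0], "spin": -0.043},
    {"offset": [-0.005, 0.047, 0.02], "spin": 0},
    {"offset": [-0.005, 0.0465, 0.03], "spin": 0},
    {"offset": [0, 0, 0.05], "spin": 0},
    {"offset": [0, 0, 0.045], "spin": 0}
  ]
}}

```text
time_s: 3.98
ee_pos: [440.2, 243.9, 81.6]
ee_rot: [180.0, 0.0, -173.3]
force: [0.4, 0.3, -0.6]
gripper_width: 0.2
gripper_force: 0.0
```

{"method": "arm_command", "body": {
  "motion": [
    {"offset": [0, 0, 0.008], "spin": 0},
    {"offset": [0, 0, 0.008], "spin": 0},
    {"offset": [0, 0, 0], "spin": 0}
  ]
}}

```text
time_s: 4.35
ee_pos: [441.4, 243.3, 68.0]
ee_rot: [180.0, 0.1, -173.5]
force: [-0.7, 0.5, 0.6]
gripper_width: 0.6
gripper_force: 0.0
```

Run:
```python
from h import *
p,d=env.grab_frame('wrist'); cv2.imwrite('pics/w1.png',p); print(env.state()['ee_pos'])
```

```text
[441.50351381 243.33210443  68.23111017]
```

View pics/w1.png

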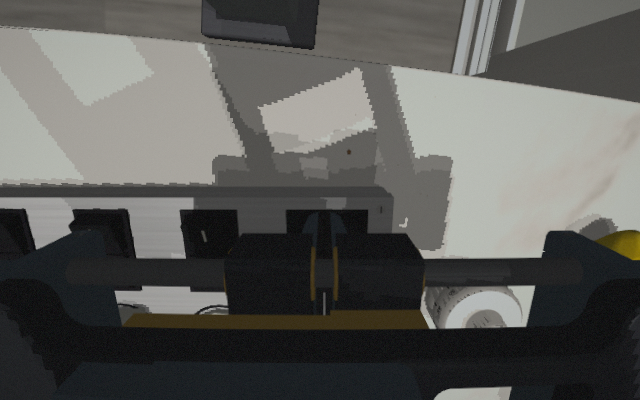

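The closed fingers sit centred over the main rocker's front half (rocker columns 288–368, fingers at about 324). Pressing.

{"method": "arm_command", "body": {
  "motion": [
    {"offset": [0, 0, 0.004], "spin": 0},
    {"offset": [0, 0, 0.004], "spin": 0},
    {"offset": [0, 0, 0.003], "spin": 0},
    {"offset": [0, 0, 0], "spin": 0}
  ]
}}

```text
time_s: 4.9
ee_pos: [440.4, 243.1, 56.3]
ee_rot: [180.0, -0.0, -173.5]
force: [-1.9, 1.2, 5.3]
gripper_width: 0.8
gripper_force: 2.5
```

{"method": "arm_command", "body": {
  "motion": [
    {"offset": [0, 0, 0.002], "spin": 0},
    {"offset": [0, 0, 0], "spin": 0}
  ]
}}

```text
time_s: 5.15
ee_pos: [440.4, 243.1, 56.1]
ee_rot: [180.0, 0.0, -173.5]
force: [-6.2, -1.9, 19.8]
gripper_width: 0.6
gripper_force: 9.9
```

20 N at TCP height 56 mm is the firm stop, so main is on. Next is rocker 2, in front of the hub.

{"method": "arm_command", "body": {
  "motion": [
    {"offset": [0, 0, -0.045], "spin": 0},
    {"offset": [0, -0.05, 0], "spin": 0},
    {"offset": [0, -0.05, 0], "spin": 0},
    {"offset": [0.001, -0.048, 0], "spin": 0},
    {"offset": [0, 0, 0], "spin": 0}
  ]
}}

```text
time_s: 5.78
ee_pos: [456.5, 93.2, 98.7]
ee_rot: [-180.0, -0.0, -173.7]
force: [0.6, 0.4, 0.9]
gripper_width: 0.9
gripper_force: 0.0
```

{"method": "arm_command", "body": {
  "motion": [
    {"offset": [0, 0, 0.025], "spin": 0},
    {"offset": [0, 0, 0.006], "spin": 0},
    {"offset": [0, 0, 0], "spin": 0}
  ]
}}

```text
time_s: 6.15
ee_pos: [456.3, 96.4, 67.7]
ee_rot: [180.0, -0.0, -173.4]
force: [0.2, 0.7, -0.0]
gripper_width: 0.8
gripper_force: 0.0
```

Run:
```python
from h import *
p,d=env.grab_frame('wrist'); cv2.imwrite('pics/w2.png',p); print(env.state()['ee_pos'])
```

```text
[456.69266227  96.40280363  68.13709928]
```

View pics/w2.png

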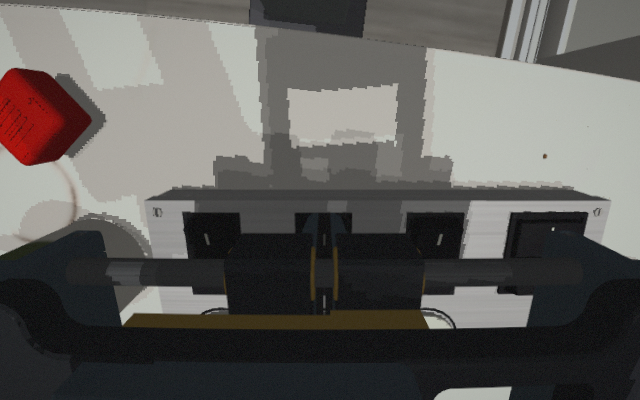

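The fingers are centred on the second narrow rocker (columns 295–352), and the main rocker at right (548,252) shows its front end sunk. Pressing.

{"method": "arm_command", "body": {
  "motion": [
    {"offset": [0, 0, 0.004], "spin": 0},
    {"offset": [0, 0, 0.004], "spin": 0},
    {"offset": [0, 0, 0.003], "spin": 0},
    {"offset": [0, 0, 0.002], "spin": 0},
    {"offset": [0, 0, 0], "spin": 0}
  ]
}}

```text
time_s: 6.82
ee_pos: [456.1, 96.0, 56.1]
ee_rot: [180.0, -0.0, -173.5]
force: [-5.0, 0.9, 13.5]
gripper_width: 0.3
gripper_force: 7.1
```

{"method": "arm_command", "body": {
  "motion": [
    {"offset": [0, 0, -0.045], "spin": 0},
    {"offset": [0, -0.037, 0], "spin": 0},
    {"offset": [0, -0.036, 0], "spin": 0},
    {"offset": [0, 0, 0.025], "spin": 0},
    {"offset": [0, 0, 0.006], "spin": 0}
  ]
}}

```text
time_s: 7.45
ee_pos: [463.9, 22.7, 67.8]
ee_rot: [180.0, -0.1, -173.5]
force: [-0.6, 0.5, 0.4]
gripper_width: 0.5
gripper_force: 0.0
```

Run:
```python
from h import *
p,d=env.grab_frame('wrist'); cv2.imwrite('pics/w3.png',p); print(env.state()['ee_pos'])
```

```text
[463.91413784  23.09231954  67.66866928]
```

View pics/w3.png

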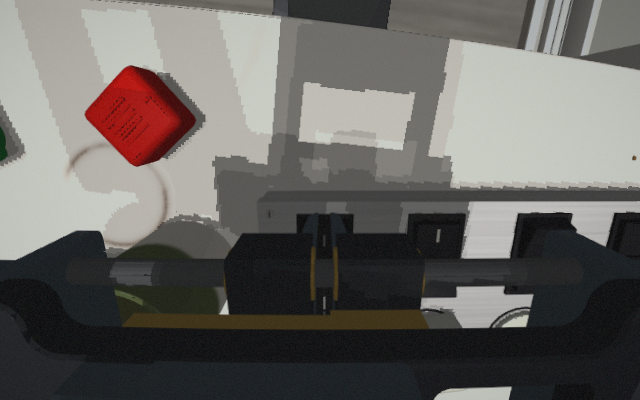

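The fingers are centred on the last rocker (columns 297–353), and rocker 2 at (437,250) looks down. Pressing, then retreating upwards and back.

{"method": "arm_command", "body": {
  "motion": [
    {"offset": [0, 0, 0.004], "spin": 0},
    {"offset": [0, 0, 0.004], "spin": 0},
    {"offset": [0, 0, 0.003], "spin": 0},
    {"offset": [0, 0, 0.002], "spin": 0},
    {"offset": [0, 0, 0], "spin": 0}
  ]
}}

```text
time_s: 8.12
ee_pos: [464.3, 23.4, 56.2]
ee_rot: [180.0, -0.0, -173.5]
force: [-2.7, 0.3, 5.5]
gripper_width: 0.4
gripper_force: 2.7
```

{"method": "arm_command", "body": {
  "motion": [
    {"offset": [0, 0, -0.05], "spin": 0},
    {"offset": [0, 0, -0.05], "spin": 0},
    {"offset": [0, 0.04, -0.05], "spin": 0},
    {"offset": [0.02, 0.05, -0.02], "spin": 0},
    {"offset": [0, 0, 0], "spin": 0}
  ]
}}

```text
time_s: 8.75
ee_pos: [434.8, 111.9, 226.6]
ee_rot: [179.9, 0.3, -173.2]
force: [0.6, -0.8, -0.9]
gripper_width: -0.1
gripper_force: 0.0
```

Run:
```python
from h import *
st=env.state(); p,d=env.grab_frame('wrist'); print(st['ee_pos'],st['force'])
cv2.imwrite('pics/w4.png',cv2.resize(p[130:280,140:480],None,fx=2.3,fy=2.3,interpolation=cv2.INTER_CUBIC))
```

```text
[434.83509021 111.91216306 226.63800172] [ 0.64164854 -0.75967956 -0.93679428]
```

View pics/w4.png

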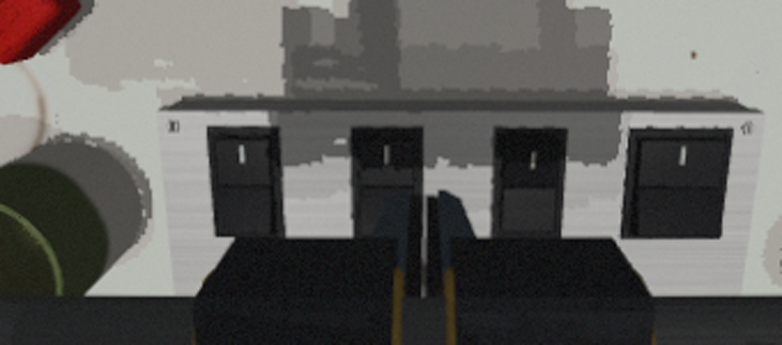

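The crop shows all four rockers: r3 (245,180), r2 (388,180), r1 (530,180) and main (680,180). r3's final force was only 5.5 N, so I'll check the tilts with depth.

Run:
```python
from h import *
c=cam('wrist'); D=[env.grab_frame('wrist')[1] for _ in range(3)]; d=np.median(D,0)
for n,u in zip(['main','r1','r2','r3'],[680,530,375,245]):
    out=[]
    for v in (140,165,175,200,220):
        x,y=int(140+u/2.3),int(130+v/2.3)
        out.append(np.median([at_d(c,(x+i,y),d[y,x+i])[2] for i in range(-6,6)]).round(1))
    print(n,out)
```

```text
main [np.float64(36.5), np.float64(41.0), np.float64(40.9), np.float64(42.9), np.float64(47.0)]
r1 [np.float64(41.4), np.float64(46.3), np.float64(44.3), np.float64(41.6), np.float64(41.8)]
r2 [np.float64(36.7), np.float64(41.2), np.float64(41.3), np.float64(43.2), np.float64(47.3)]
r3 [np.float64(37.6), np.float64(41.4), np.float64(41.5), np.float64(43.5), np.float64(46.9)]
```

The main, r2 and r3 profiles match: front level, far end up. r1 is still off, and the arm is clear of everything, so I'm handing in.

```bash
python3 -c "
from workcell import env
print(env.job_done())"
```

```text
the job is handed in; nothing more can be done
None
```

I pressed the main, hub (rocker 2) and night-light (rocker 3) rockers on in that order, and a depth check shows all three fully over with the flat cover's rocker (rocker 1) still off; the job is handed in at about 9 s, but no verdict came back.

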